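# Wind the kitchen timer without letting it spin

### The job

The eggs are about to go on: set the wind-up kitchen timer for 6 minutes. First turn the whole timer round on the spot until the zero mark on its foot faces squarely to the front edge of the worktop; then hold the timer down, with no more than about two kilos, so that it cannot spin, and wind its dial clockwise to just past 15 minutes, so that the bell's spring is wound, and back to 6. Leave it standing there with the zero mark still facing front, and disturb nothing else.

Things in the scene. Friction and masses are not known exactly. Their poses are not given: they have to be found in the camera images.
- timer: wind-up kitchen timer, loose, about 0.14 kg, round, 48 mm high: white foot 66 mm across, z 0 to 24 mm, four small feet under its rim; above it the red dial. Origin: centre of its underside; z up; x points out through the zero mark on the foot. It must turn so that x points at the front edge (world -x); it starts 0.5 to 1.1 rad short of that, so turn it anticlockwise seen from above.
- timer_zero (a point): the zero mark: thick black upright bar, 4 mm wide and 19 mm tall, on the side of the timer's white foot, 33 mm from its axis, 12 mm up. From it thin black ticks run clockwise round the foot, one every 5 minutes (25 degrees), longer at 15, 30, 45 and 60.
- timer_dial (a joint): setting of the dial on its foot: the red cap, 64 mm across, z 24 to 47 mm, round, narrowing upwards, with a white pointer on top (over the zero mark at 0). 0 at zero, grows clockwise seen from above, 0.0873 rad a minute (6 min = 0.524, 15 = 1.309), stop at 5.24. Needs 0.12 to 0.15 N m either way, far more than the unpressed foot resists; 11 to 16 N of downward force holds the foot; stays where left. A firm grip (25 N) does no harm.
- front_edge (a point): a point on the worktop beside its front edge (the edge nearest the robot), to the robot's right, at z = 0; its x axis points straight back across the worktop, away from the robot (world +x)
- timer_feet: the timer's four small feet under its rim, on a circle of 27 mm radius, fixed to its foot; they touch only the worktop (top at z = 0) and carry whatever the timer is pressed down with; same origin and axes as the timer
- egg_box: closed grey cardboard egg box, 106 x 155 mm, 72 mm high, bystander; origin under its centre
- mug: white mug, 82 mm across with a handle, 94 mm high, bystander; origin under its centre
- salt_mill: glass salt shaker, 44 mm across, 90 mm high, bystander; origin under its centre
- bowl: white bowl, 135 mm across, 60 mm high, bystander; origin under its centre
- lemon: lemon, 78 x 55 mm, 56 mm high, bystander; origin under its centre
- spoon: steel table spoon, 191 mm long, lying flat, 13 mm high, bystander; origin under its centre
There are look-alikes about, which are no part of the job. There is more than one size of the timer; the job needs the smallest.

How it is judged:
By the outcome, as a careful person would: the job done as asked, in the order asked, and still so for the second after the job is handed in, with the robot touching nothing.
It also fails if it takes over 64 s, if anything falls off the work surface, if the arm or the gripper's body presses on something with over 40 N, if the wrist force passes 120 N, or if a joint passes its speed limit or range.

### The arm

A 7-joint arm with a two-finger parallel gripper is mounted at the origin on a cart in front of the work surface, level with it; the furniture and walls round the work are solid. World frame = base frame: x ahead of the robot, y to its left, z up, the work surface at z = 0. Lengths are in m, angles in rad, forces in N, time in s.
With the tool pointing down it reaches from about 0.425 to 0.95 m from the base axis. Payload 4.7 kg.
Tool frame: the origin (TCP) lies between the finger pads; the fingertips stand 25 mm ahead of it and the grasp point (between the pads) lies 6 mm ahead of it; x points along the fingers, z is the direction in which the jaws open and shut, and the axes are right-handed (so a half turn about x gives the same grasp; the last joint's range is limited). The gripper opens to 85 mm and grips with 20 to 120 N. Pads are 22 mm wide; open, the fingers measure 114 mm over their backs; the gripper's body (76 mm by 85 mm) begins 54 mm behind the grasp point. The pads swing forward as they close: fully open they stand 13 mm farther back than shut.
Start: joints at [1.25, 0.469, -0.049, 1.532, 0.024, 1.141, -0.082], TCP at [0.194, -0.646, 0.256] pointing down, gripper open.
Joint ranges: [-2.59, 2.59], [-0.33, 1.99], [-1.39, 1.29], [0.1, 2.45], [-1.04, 4.18], [0.21, 1.99], [-2.66, 2.66]. Speed limits (rad/s): [2.57, 2.57, 3.14, 3.14, 3.14, 3.14, 3.14].

### API

Orientations are given as a 3x3 rotation matrix whose columns are the frame's x, y, z axes.
In Python, from rig import * gives the robot as it stands. Calls block until the motion is done:
- movep(position, orientation): joint-space move of the TCP to a pose.
- move_l(position, attitude=None, feed=0.15, until_force=None): straight line of the TCP; attitude=None keeps the orientation; feed is the mean speed in m/s. With until_force (N) it stops when the force on the tool has changed by that much, and returns True; else False.
- move_joints(angles): joint-space move.
- command_gripper(opening, newtons=None): finger opening in m; newtons is the grip in N (None keeps the last); returns when the fingers have stopped.
- sleep(seconds).
- inverse_kinematics(position, orientation): joint angles nearest the present ones, or None.
- sense(): the state.
- camera(name): name is "scene" or "side" or "wrist"; returns (picture, depth): 400x640x3 uint8, red, green, blue; 400x640 float32, m along the optical axis (not along the pixel's ray), 0 where there is no reading.
- camera_params(name): a dict with "K" (3x3 intrinsics, pixels), "position" and "rotation" of the camera in the world; the wrist camera has in their place "tool_from_camera" (4x4, takes a point from camera to tool coordinates, whose origin is the TCP and whose axes are the tool frame's). Camera axes: x right, y down, z forward; pixel columns grow to the right and rows downward; lengths in m; the calibration is good to about 2 mm. A picture is of the moment at which its call begins: read the wrist's pose just before it. camera_params takes no time and is no camera call.
A pose or a line that the arm cannot do raises Unreachable and nothing moves.
- finish_job(): hands the job in, once; it reports no verdict.
The state is a dict: "time_s": time; "joint_pos": joint angles; "qd": joint speeds; "joint_efforts": joint torques, N m; "position": TCP position; "tcp_rot": TCP orientation; "wrist_force": force on the tool from outside, world axes, zero at the start; "ft_torque": the same for the moment, N m; "finger_gap": finger opening in m.
Only numpy, scipy, OpenCV 4.12 (cv2) and the standard library are available. Lean on these libraries where they do the work, as an engineer would, in place of code of your own. Each camera call takes 0.05 s, during which the arm holds its last target.

## Working session

There is one attempt and no reset: what is moved stays moved. The work goes in short steps, each a Python script; the robot and the scene stay as the last script left them, time stands still between calls to the robot, and variables do not carry over. Pictures are saved under pics/ and viewed, and the job is handed in when it is done.

```bash
ls; mkdir -p pics
python3 - <<'E'
from rig import *
import cv2
s=sense(); print(s['time_s'],s['position'],s['tcp_rot'],s['finger_gap'])
for n in ("scene","side"):
    im,d=camera(n); cv2.imwrite(f"pics/{n}0.png",im[:,:,::-1]); p=camera_params(n); print(n,p)
print(camera_params("wrist"))
E
```

```text
pics
0.0 [ 0.19404686 -0.64592468  0.25525237] [[-6.36572570e-04  9.57712908e-01  2.87724833e-01]
 [ 1.89955657e-03  2.87725531e-01 -9.57711027e-01]
 [-9.99997993e-01 -6.31029707e-05 -2.00238803e-03]] 0.08555408427657078
scene {'K': array([[474.36493895,   0.        , 320.84366834],
       [  0.        , 474.36493895, 197.85875859],
       [  0.        ,   0.        ,   1.        ]]), 'position': array([-0.12355883,  0.45208406,  0.98664536]), 'rotation': array([[-0.54490622, -0.65225981,  0.5269102 ],
       [-0.83847913,  0.41976696, -0.34748876],
       [ 0.00547346, -0.63115199, -0.77563987]])}
side {'K': array([[407.84839433,   0.        , 319.22350526],
       [  0.        , 407.84839433, 200.64933308],
       [  0.        ,   0.        ,   1.        ]]), 'position': array([0.73711947, 0.65924137, 1.05988002]), 'rotation': array([[-0.94984286,  0.25477464, -0.18135167],
       [ 0.31250834,  0.79499173, -0.5199295 ],
       [ 0.01170822, -0.55052523, -0.83473642]])}
{'K': array([[328.52347674,   0.        , 321.92723538],
       [  0.        , 328.52347674, 203.59151069],
       [  0.        ,   0.        ,   1.        ]]), 'tool_from_camera': array([[-2.37788054e-04, -2.64547971e-01,  9.64372498e-01,
        -1.17894230e-01],
       [-1.33497558e-03, -9.64371582e-01, -2.64548049e-01,
         6.75926323e-02],
       [ 9.99999081e-01, -1.35032010e-03, -1.23849040e-04,
         5.56890477e-04],
       [ 0.00000000e+00,  0.00000000e+00,  0.00000000e+00,
         1.00000000e+00]])}
```

View pics/scene0.png

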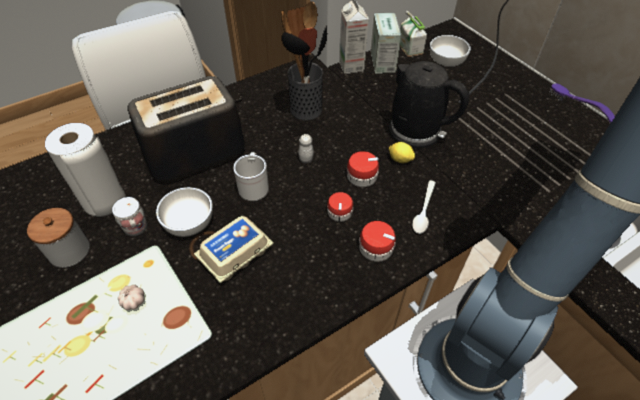

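View pics/side0.png

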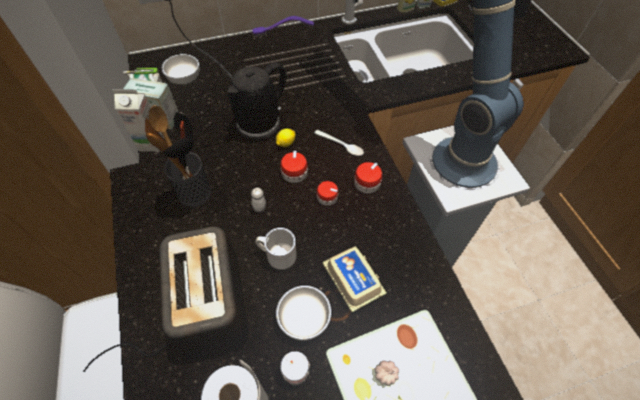

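Three candidates: the timers at scene pixels (363,168), (340,206) and (378,240). The one at (340,206) looks smallest. I'll measure all three and crop.

```bash
cat > h.py <<'E'
from rig import *
import numpy as np, cv2
def cloud(n,d,pose=None):
    p=camera_params(n); K=p['K']
    v,u=np.mgrid[0:d.shape[0],0:d.shape[1]]
    c=np.stack([(u-K[0,2])*d/K[0,0],(v-K[1,2])*d/K[1,1],d],-1)
    if n=='wrist':
        T=p['tool_from_camera']; c=c@T[:3,:3].T+T[:3,3]
        return c@pose[1].T+pose[0]
    return c@p['rotation'].T+p['position']
def redcaps(n,im,P,d):
    hsv=cv2.cvtColor(im,cv2.COLOR_RGB2HSV).astype(int)
    m=((hsv[...,0]<8)|(hsv[...,0]>172))&(hsv[...,1]>170)&(hsv[...,2]>90)&(d>0)
    k,l,st,ce=cv2.connectedComponentsWithStats(m.astype(np.uint8))
    for i in range(1,k):
        if st[i,4]>60:
            q=P[l==i]; t=q[q[:,2]>q[:,2].max()-.006]
            print(n,ce[i].round(),st[i,4],'z',q[:,2].max().round(3),'min',q.min(0).round(3),'max',q.max(0).round(3),'topmid',((t.min(0)+t.max(0))/2).round(4))
E
python3 - <<'E'
from h import *
for n in ("scene","side"):
    im,d=camera(n); P=cloud(n,d); redcaps(n,im,P,d)
    np.save(f'{n}.npy',P)
    # everything above table near
    u,v=(340,206) if n=='scene' else (327,192)
    c=im[v-60:v+60,u-80:u+80]; cv2.imwrite(f"pics/crop_{n}.png",cv2.resize(c,None,fx=5,fy=5,interpolation=cv2.INTER_CUBIC)[:,:,::-1])
for nm,(u,v) in dict(lemon=(401,152),spoon=(430,200),salt=(306,150),mug=(252,175),egg=(233,245)).items():
    print(nm,np.load('scene.npy')[v,u].round(3))
E
```

```text
scene [362. 165.] 608 z 0.067 min [ 0.509 -0.204 -0.   ] max [ 0.637 -0.084  0.067] topmid [ 0.5496 -0.1263  0.0642]
scene [340. 203.] 401 z 0.053 min [ 0.449 -0.058 -0.001] max [0.523 0.028 0.053] topmid [ 0.4815 -0.0032  0.0501]
scene [377. 237.] 821 z 0.067 min [ 0.299 -0.088 -0.001] max [0.411 0.025 0.067] topmid [ 0.3394 -0.0159  0.0641]
side [293. 164.] 479 z 0.067 min [ 0.498 -0.219 -0.003] max [ 0.591 -0.086  0.067] topmid [ 0.5501 -0.1285  0.0643]
side [368. 174.] 485 z 0.068 min [ 0.274 -0.1   -0.005] max [0.381 0.023 0.068] topmid [ 0.3396 -0.0145  0.0647]
side [326. 190.] 297 z 0.052 min [ 0.435 -0.07  -0.002] max [0.51  0.026 0.052] topmid [ 0.4791 -0.0049  0.0492]
lemon [ 0.528 -0.241  0.053]
spoon [ 0.382 -0.231  0.001]
salt [ 0.675 -0.024  0.054]
mug [0.702 0.134 0.021]
egg [0.488 0.289 0.075]
```

View pics/crop_scene.png

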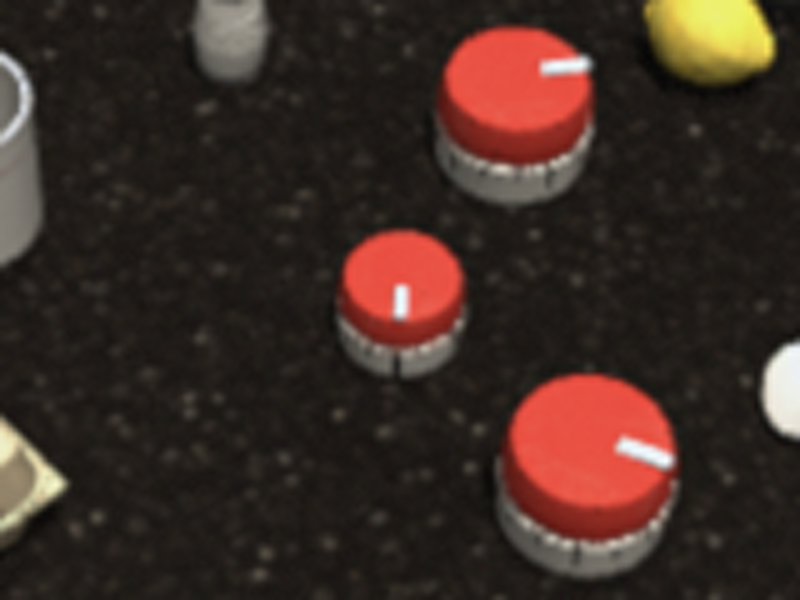

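Run:
```python
from h import *
P=np.load('scene.npy'); S=np.load('side.npy')
A=np.concatenate([P.reshape(-1,3),S.reshape(-1,3)])
# height map max coarse 10cm
for x in np.arange(.1,.95,.1):
    print(round(x,1),[ (round(float(A[m][:,2].max()),2) if (m:=((abs(A[:,0]-x-.05)<.05)&(abs(A[:,1]-y-.05)<.05))).sum()>3 else None) for y in np.arange(-.8,.4,.1)])
def ray(n,u,v):
    p=camera_params(n);r=np.linalg.inv(p['K'])@[u,v,1]; return p['position'],p['rotation']@r
c=np.array([.4803,-.004])
for n,u,v in(('scene',339.4,218.4),):
    o,r=ray(n,u,v); # intersect cylinder
    a=r[:2]@r[:2]; w=o[:2]-c; b=w@r[:2]; cc=w@w-.033**2
    t=(-b-np.sqrt(b*b-a*cc))/a; q=o+t*r; print(q, np.arctan2(*(q[:2]-c)[::-1]))
for pos in ([.44,-.004,.10],[.43,-.004,.14],[.48,-.004,.04]):
  for th in (np.pi/2,-np.pi/2,0.3,-.3,1.,2.2):
    z=np.array([np.cos(th),np.sin(th),0]);x=np.array([0,0,-1.]);R=np.stack([x,np.cross(z,x),z],1)
    q=inverse_kinematics(pos,R); print(pos,round(th,2),None if q is None else np.round(q,2))
```

```text
0.1 [0.01, 0.25, 0.26, 0.01, 0.01, None, 0.01, 0.02, 0.02, 0.01, None, None, None]
0.2 [0.01, 0.01, 0.01, 0.01, 0.01, 0.01, 0.01, 0.04, 0.01, 0.01, 0.01, 0.01, 0.01]
0.3 [0.01, 0.01, 0.01, 0.01, 0.01, 0.02, 0.02, 0.07, 0.07, 0.01, 0.01, 0.01, 0.02]
0.4 [0.01, 0.01, 0.01, 0.2, 0.2, 0.01, 0.01, 0.05, 0.05, 0.04, 0.08, 0.08, 0.02]
0.5 [0.01, 0.01, 0.01, 0.22, 0.23, 0.16, 0.07, 0.06, 0.05, 0.01, 0.08, 0.08, 0.02]
0.6 [0.02, 0.01, 0.01, 0.22, 0.23, 0.17, 0.01, 0.09, 0.01, 0.1, 0.07, 0.06, 0.09]
0.7 [0.06, 0.07, 0.01, 0.01, 0.01, 0.01, 0.01, 0.09, 0.01, 0.19, 0.19, 0.08, 0.23]
0.8 [0.07, 0.07, 0.15, 0.15, 0.01, 0.29, 0.34, 0.34, 0.18, 0.2, 0.2, 0.2, 0.23]
0.9 [0.01, 0.12, 0.15, 0.24, 0.24, 0.01, 0.33, 0.33, 0.19, 0.19, 0.2, 0.2, 0.23]
[0.45307838 0.01465432 0.01691815] 2.5408170829182
[0.44, -0.004, 0.1] 1.57 [ 0.75  0.53 -1.04  2.18  0.66  0.79  0.85]
[0.44, -0.004, 0.1] -1.57 [ 0.36  0.36 -0.53  2.2   0.3   0.65 -1.95]
[0.44, -0.004, 0.1] 0.3 [ 0.56  0.43 -0.78  2.19  0.47  0.7  -0.24]
[0.44, -0.004, 0.1] -0.3 [ 0.51  0.41 -0.71  2.19  0.42  0.68 -0.8 ]
[0.44, -0.004, 0.1] 1.0 [ 0.63  0.
[... 237 characters left out ...]
1.89]
[0.43, -0.004, 0.14] 0.3 [ 0.64  0.35 -0.85  2.17  0.37  0.77 -0.16]
[0.43, -0.004, 0.14] -0.3 [ 0.57  0.32 -0.77  2.18  0.33  0.76 -0.71]
[0.43, -0.004, 0.14] 1.0 [ 0.72  0.38 -0.96  2.17  0.44  0.8   0.48]
[0.43, -0.004, 0.14] 2.2 [ 0.86  0.48 -1.17  2.16  0.59  0.87  1.53]
[0.48, -0.004, 0.04] 1.57 [ 0.42  0.56 -0.63  2.14  0.57  0.61  0.96]
[0.48, -0.004, 0.04] -1.57 [ 0.23  0.51 -0.39  2.15  0.36  0.55 -1.99]
[0.48, -0.004, 0.04] 0.3 [ 0.36  0.54 -0.55  2.14  0.51  0.59 -0.25]
[0.48, -0.004, 0.04] -0.3 [ 0.32  0.53 -0.5   2.14  0.46  0.57 -0.81]
[0.48, -0.004, 0.04] 1.0 [ 0.41  0.56 -0.61  2.14  0.56  0.61  0.4 ]
[0.48, -0.004, 0.04] 2.2 [ 0.79  0.85 -1.19  2.12  1.03  0.94  1.2 ]
```

```bash
cat >> h.py <<'E'
def Rth(th):
    z=np.array([np.cos(th),np.sin(th),0]);x=np.array([0,0,-1.]);return np.stack([x,np.cross(z,x),z],1)
def wrist(name,save=True):
    s=sense(); im,d=camera('wrist'); cv2.imwrite(f'pics/{name}.png',im[:,:,::-1])
    P=cloud('wrist',d,(np.array(s['position']),np.array(s['tcp_rot']))); np.savez(f'{name}.npz',im=im,d=d,P=P,p=s['position'],R=s['tcp_rot']); return im,d,P
E
python3 - <<'E'
from h import *
movep([.2,-.45,.4],Rth(.8))
movep([.43,-.004,.3],Rth(np.pi/2))
movep([.43,-.004,.14],Rth(np.pi/2))
im,d,P=wrist('w1'); redcaps('wrist',im,P,d); s=sense(); print(s['time_s'],s['position'],s['wrist_force'])
E
```

```text
wrist [361.  68.] 312 z 0.056 min [ 0.31   0.005 -0.   ] max [0.363 0.029 0.056] topmid [0.3376 0.0141 0.053 ]
wrist [308. 134.] 660 z 0.057 min [ 0.363 -0.053 -0.001] max [0.394 0.022 0.057] topmid [ 0.3731 -0.0188  0.0536]
wrist [286. 261.] 72 z 0.046 min [ 0.461 -0.035  0.035] max [ 0.476 -0.027  0.046] topmid [ 0.4694 -0.0309  0.0428]
4.4583 [ 0.43176888 -0.00420012  0.14154727] [0.65343663 0.31834502 0.00529483]
```

View pics/w1.png

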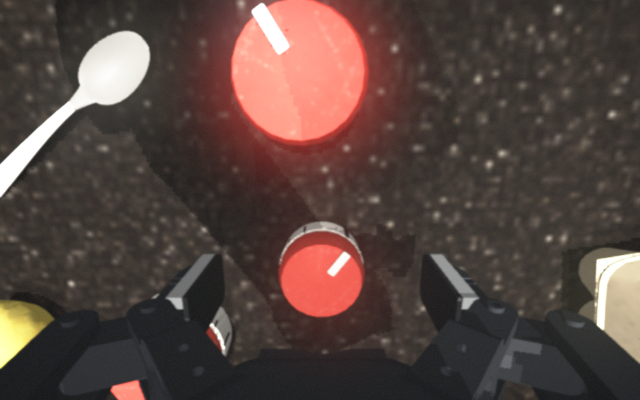

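Run:
```python
from h import *
f=np.load('w1.npz'); im=f['im'];P=f['P']
c=im[210:325,265:380]; cv2.imwrite('pics/w1c.png',cv2.resize(c,None,fx=5,fy=5,interpolation=cv2.INTER_CUBIC)[:,:,::-1])
m=(P[...,2]>.046)&(abs(P[...,0]-.48)<.05)&(abs(P[...,1]+.004)<.06)&(P[...,2]<.055)
k,l,st,ce=cv2.connectedComponentsWithStats(m.astype(np.uint8));i=1+st[1:,4].argmax()
q=P[l==i]; print(st[i],ce[i],q.min(0),q.max(0),(q.min(0)+q.max(0))/2, np.median(q[:,2]))
(cx,cy),r=cv2.minEnclosingCircle(q[:,:2].astype(np.float32)); print(cx,cy,r)
g=im.min(-1)>150
qq=P[(l==i)&g]; print(len(qq)); cen=np.array([cx,cy]); d=qq[:,:2].mean(0)-cen; print(d,np.arctan2(d[1],d[0]))
vv=np.cov(qq[:,:2].T); w,V=np.linalg.eigh(vv); print(w**.5,V[:,1],np.arctan2(V[1,1],V[0,1]))
```

```text
[ 289  251   63   58 2177] [321.68259072 280.81304548] [ 0.45733563 -0.02838676  0.04600141] [0.50328617 0.01604539 0.05074662] [ 0.4803109  -0.00617068  0.04837402] 0.04684727359795772
0.4792947769165039 -0.0031252801418304443 0.02605336345732212
232
[-0.01251717  0.00961099] 2.4867809375604546
[0.00187269 0.00573411] [-0.81705508  0.57655963] 2.527080949828725
```

View pics/w1c.png

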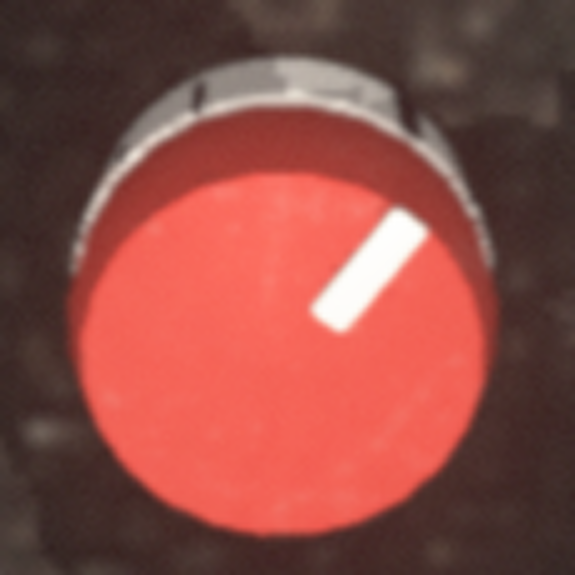

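```bash
cat >> h.py <<'E'
def wray(u,v,p,R,z):
    c=camera_params('wrist');T=c['tool_from_camera'];r=np.linalg.inv(c['K'])@[u,v,1]
    o=R@T[:3,3]+p; r=R@T[:3,:3]@r; return o+r*((z-o[2])/r[2]), o, r
def wcyl(u,v,p,R,c,rad):
    _,o,r=wray(u,v,p,R,0); w=o[:2]-c; a=r[:2]@r[:2];b=w@r[:2];cc=w@w-rad**2
    t=(-b-np.sqrt(max(0,b*b-a*cc)))/a; q=o+t*r; return q,np.arctan2(q[1]-c[1],q[0]-c[0])
def analyze(name,guess,ztop=.047):
    """fit top ellipse (bright red + pointer) on plane ztop; pointer axis"""
    f=np.load(name+'.npz'); im=f['im'].astype(int);p=f['p'];R=f['R']
    v,u=np.mgrid[0:400,0:640]
    c=camera_params('wrist');T=c['tool_from_camera'];r=np.stack([u,v,np.ones_like(u)],-1)@np.linalg.inv(c['K']).T@(R@T[:3,:3]).T
    o=R@T[:3,3]+p; X=(o+r*((ztop-o[2])/r[...,2])[...,None])[...,:2]
    near=np.linalg.norm(X-guess,axis=-1)<.045
    m=near&(im[...,0]>205)
    k,l,st,ce=cv2.connectedComponentsWithStats(m.astype(np.uint8));i=1+st[1:,4].argmax(); m=l==i
    h=cv2.findContours(m.astype(np.uint8),cv2.RETR_EXTERNAL,cv2.CHAIN_APPROX_NONE)[0][0][:,0]
    pts=X[h[:,1],h[:,0]]; (cx,cy),(a,b),_=cv2.fitEllipse(pts.astype(np.float32)*1000)
    w=m&(im[...,1]>180)&(im[...,2]>170)
    q=X[w]; ww,V=np.linalg.eigh(np.cov(q.T)); ax=V[:,1]; cen=np.array([cx,cy])/1000
    d=q.mean(0)-cen; ax=ax*np.sign(ax@d)
    print(name,'centre',cen.round(4),'axes mm',round(a,1),round(b,1),'pointer n',len(q),'dir(axis)',np.arctan2(ax[1],ax[0]).round(3),'dir(from centre)',np.arctan2(d[1],d[0]).round(3))
    return cen
E
python3 - <<'E'
from h import *
c=analyze('w1',np.array([.48,-.004]))
f=np.load('w1.npz'); 
for rad in (.033,): print(wcyl(347,231.6,f['p'],f['R'],c,rad))
for u,v in ((347.4,253.2),(330.2,274.4)): print(wray(u,v,f['p'],f['R'],.0475)[0])
E
```

```text
w1 centre [ 0.4809 -0.0054] axes mm 56.0 56.4 pointer n 234 dir(axis) 2.499 dir(from centre) 2.409
(array([0.45496005, 0.01507224, 0.01535156]), np.float64(2.4729091671226353))
[0.45905092 0.01306385 0.0475    ]
[0.47527805 0.00117784 0.0475    ]
```

Run:
```python
from h import *
f=np.load('w1.npz'); L=(f['P']-f['p'])@f['R']
m=(f['d']>0)&(L[...,0]<.06)&(L[...,0]>-.1)
for sgn in(1,-1):
    k=m&(L[...,2]*sgn>.03)&(L[...,2]*sgn<.065)
    q=L[k]; print(sgn,k.sum(),'x max',np.sort(q[:,0])[-20:].round(4),q.min(0),q.max(0))
for u,v in ((222,255),(215,300),(190,300),(200,285),(210,262),(424,256),(450,280)): print(u,v,L[v,u].round(4),f['d'][v,u])
```

```text
1 14124 x max [0.0109 0.0109 0.0109 0.0111 0.0111 0.0113 0.0113 0.0113 0.0113 0.0113
 0.0114 0.0114 0.0114 0.0115 0.0116 0.0117 0.0118 0.0118 0.0119 0.0122] [-0.06603775 -0.01368288  0.03000218] [0.01221244 0.01735184 0.06499965]
-1 13840 x max [0.0108 0.0109 0.0109 0.0109 0.0109 0.011  0.0111 0.0112 0.0112 0.0112
 0.0113 0.0115 0.0115 0.0115 0.0116 0.0117 0.0117 0.012  0.012  0.0122] [-0.06710571 -0.01306283 -0.06499949] [ 0.01223949  0.0174655  -0.03000483]
222 255 [ 0.14   -0.0499 -0.0855] 0.2792981
215 300 [-0.0009 -0.0062 -0.0433] 0.13183469
190 300 [-0.0232  0.0075 -0.0433] 0.106696226
200 285 [-0.0144  0.008  -0.0431] 0.115032084
210 262 [-0.0003  0.0101 -0.0441] 0.12814006
424 256 [0.0083 0.0086 0.0421] 0.13674533
450 280 [-0.0141  0.0097  0.0444] 0.11491981
```

Run:
```python
from h import *
c=[.4803,-.0047]
movep([*c,.12],Rth(.5)); s=sense(); print(s['time_s'],s['position'])
move_l([*c,.027],feed=.1); s=sense(); print(s['time_s'],s['position'],s['wrist_force'])
command_gripper(.06,25); s=sense(); print(s['time_s'],s['position'],s['wrist_force'],s['finger_gap'])
wrist('w2')
```

```text
5.375 [ 0.48087545 -0.00478801  0.1210957 ]
6.4583 [ 0.48078958 -0.0045894   0.0274585 ] [-0.49570665 -0.26779645  0.2832076 ]
6.775 [ 0.48076519 -0.00474884  0.0277727 ] [-0.54210986 -0.28404434  5.32980008] 0.06489957096790983
```

View pics/w2.png

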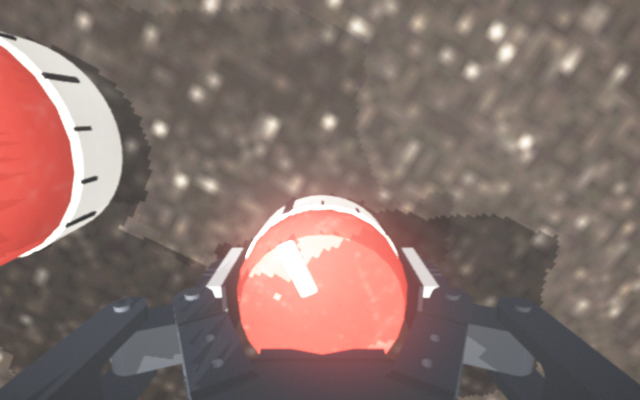

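Run:
```python
from h import *
q=np.array(sense()['joint_pos']); 
for k in range(1,5):
    move_joints(q+np.r_[np.zeros(6),.63*k/4]) 
sleep(.2);s=sense(); R=s['tcp_rot']; print(s['time_s'],s['position'],s['wrist_force'],s['ft_torque'],np.arctan2(R[1,2],R[0,2]),R[:,0])
command_gripper(.085); s=sense(); print(s['time_s'],s['position'],s['wrist_force'],s['finger_gap'])
p=s['position']; move_l([p[0],p[1],.08],feed=.15)
movep([.43,-.004,.14],Rth(np.pi/2)); sleep(.2)
wrist('w3'); c=analyze('w3',np.array([.48,-.004])); s=sense(); print(s['time_s'],s['position'])
im=np.load('w3.npz')['im'][200:330,255:385]; cv2.imwrite('pics/w3c.png',cv2.resize(im,None,fx=4.5,fy=4.5,interpolation=cv2.INTER_CUBIC)[:,:,::-1])
```

```text
8.125 [ 0.48096064 -0.00469087  0.02788822] [0.11686063 0.53541869 2.8049208 ] [ 0.0322322   0.01743184 -0.03258889] 1.1271587805074577 [ 1.65459770e-03 -2.94025243e-04 -9.99998588e-01]
8.4667 [ 0.48053104 -0.0047881   0.02759853] [ 0.64681934 -1.29457254  0.2804426 ] 0.08504234616524287
w3 centre [ 0.4804 -0.0055] axes mm 56.1 56.4 pointer n 237 dir(axis) 3.137 dir(from centre) 3.117
9.75 [ 0.43016527 -0.00387438  0.13924908]
```

View pics/w3c.png

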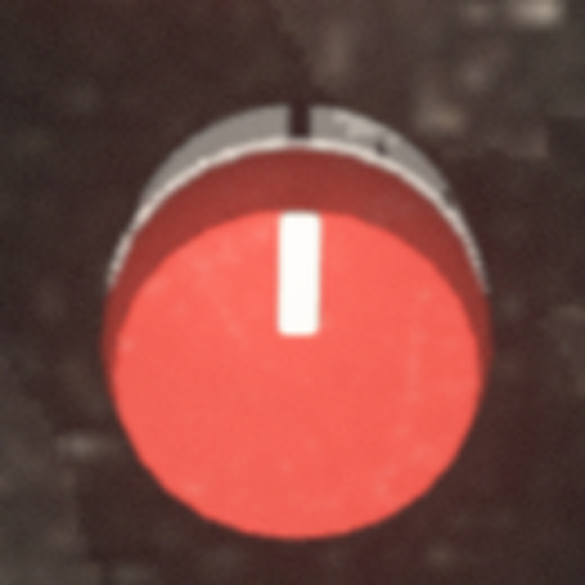

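Run:
```python
from h import *
f=np.load('w3.npz'); print(wcyl(321.4,227.1,f['p'],f['R'],np.array([.4804,-.0052]),.033))
f=np.load('w2.npz'); L=(f['P']-f['p'])@f['R']
m=(f['d']>0)
for sgn in(1,-1):
    k=m&(L[...,2]*sgn>.0335)&(L[...,2]*sgn<.05)&(L[...,1]<.02)&(L[...,1]>-.02)&(L[...,0]<.024)
    q=L[k]; print(sgn,k.sum(),'x max',np.sort(q[:,0])[::-1][:40:4].round(4))
    h,e=np.histogram(q[:,0],bins=np.arange(-.02,.026,.002)); print(h)
```

```text
(array([ 0.44740303, -0.00475258,  0.02046412]), np.float64(3.12803400967099))
1 3840 x max [0.0143 0.0137 0.0133 0.0131 0.0129 0.0126 0.0123 0.012  0.0117 0.0114]
[200  51  60  35  73  79  65  68  56  69  48  64  49  50  45  35  25   3
   0   0   0   0]
-1 3754 x max [0.0142 0.0135 0.0129 0.0127 0.0125 0.0123 0.0119 0.0117 0.0114 0.0113]
[145  45  42  42  66  63  64  57  62  58  51  50  53  43  40  37  21   2
   0   0   0   0]
```

Run:
```python
from h import *
c=[.4804,-.0050]
movep([*c,.09],Rth(1.2)); move_l([*c,.0445],feed=.1); sleep(.1)
s=sense(); print(s['time_s'],s['position'],s['wrist_force'])
command_gripper(.05,28); sleep(.1); s=sense(); print(s['time_s'],s['position'],s['wrist_force'],s['ft_torque'],s['finger_gap'])
wrist('w4')
q0=np.array(s['joint_pos']); p=np.array(s['position']);R=np.array(s['tcp_rot'])
a=inverse_kinematics(p,R);b=inverse_kinematics(p-[0,0,.002],R); print(np.round(a-q0,5),np.round((np.array(b)-a)/2,5))
```

```text
10.9417 [ 0.48091884 -0.00492     0.04523269] [ 0.40224456 -0.31393742 -0.21762433]
11.3833 [ 0.48084495 -0.00508019  0.04536325] [-1.05209473 -0.73932823  6.85695593] [-0.09661764  0.2924743   0.00286962] 0.06222286473018225
[-1.3e-04 -4.0e-05  1.7e-04  1.0e-05 -1.4e-04 -5.0e-05  1.3e-04] [-0.00131  0.00164  0.00153  0.00047  0.00177 -0.00205 -0.00157]
```

View pics/w4.png

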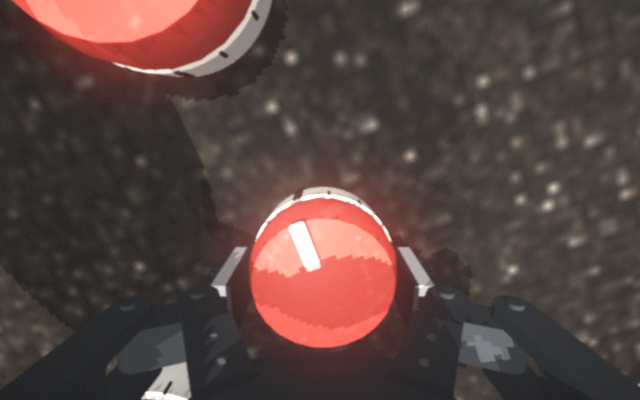

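```bash
cat > press.py <<'E'
from h import *
def fz(n=3):
    a=[]
    for _ in range(n): a.append(sense()['wrist_force'][2]); sleep(.02)
    return float(np.mean(a))
E
python3 - <<'E'
from press import *
s=sense(); q=np.array(s['joint_pos']); p=np.array(s['position']);R=np.array(s['tcp_rot'])
dz=(np.array(inverse_kinematics(p-[0,0,.002],R))-inverse_kinematics(p,R))/2
move_joints(q); f=fz(); print('hold',f,sense()['time_s'])
cmd=q.copy(); tot=0
for i in range(14):
    if f>15.8: break
    st=min(.3,max(.1,(16.5-f)*.05)); cmd=cmd+dz*st; tot+=st; move_joints(cmd); f=fz(); print(round(tot,2),round(f,2),end='; ')
s=sense(); print(s['time_s'],s['position'],s['wrist_force'],s['ft_torque'])
np.savez('cmd.npz',cmd=cmd,dz=dz)
E
```

```text
hold 1.3969218034647 11.7333
0.3 4.83; 0.6 7.51; 0.9 10.27; 1.2 12.34; 1.41 14.56; 1.51 14.95; 1.61 15.71; 1.71 16.89; 14.1333 [ 0.48133319 -0.00509822  0.04509816] [-4.01201087 -0.33364437 16.48657391] [-0.19281524  0.78330972  0.00454168]
```

```bash
cat >> press.py <<'E'
def turn(total,step=.05,target=17.3):
    f0=np.load('cmd.npz'); cmd=f0['cmd']; dz=f0['dz']; n=int(np.ceil(abs(total)/step)); log=[]
    for i in range(n):
        f=sense()['wrist_force'][2]
        cmd=cmd+dz*np.clip((target-f)*.06,-.15,.15); cmd[6]+=total/n
        move_joints(cmd); s=sense(); log.append((round(s['wrist_force'][2],1),round(s['ft_torque'][2],3)))
    np.savez('cmd.npz',cmd=cmd,dz=dz); sleep(.1); s=sense()
    print(log); R=s['tcp_rot']; print('t',s['time_s'],'th',np.arctan2(R[1,2],R[0,2]).round(4),s['position'],s['wrist_force'],s['ft_torque'])
E
python3 - <<'E'
from press import *
turn(-.3)
wrist('w5')
E
```

```text
[(np.float64(17.2), np.float64(-0.114)), (np.float64(16.7), np.float64(-0.094)), (np.float64(17.5), np.float64(-0.059)), (np.float64(18.0), np.float64(-0.104)), (np.float64(17.5), np.float64(-0.113)), (np.float64(17.0), np.float64(-0.147))]
t 15.7333 th 0.8997 [ 0.48130786 -0.00492636  0.04507304] [-3.0109414  -0.02130503 17.02569522] [-0.15005517  0.8018094  -0.09820781]
```

View pics/w5.png

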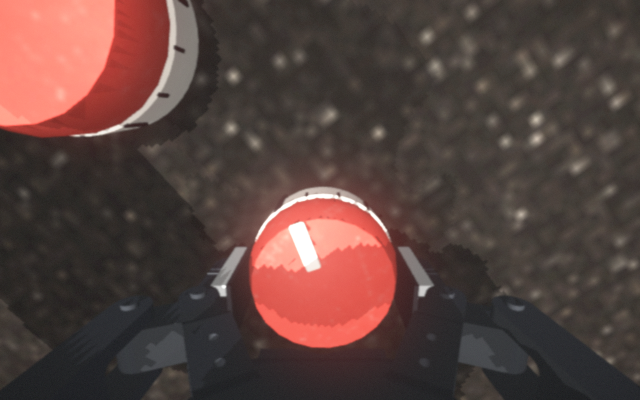

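Run:
```python
import numpy as np,cv2
a=[np.load(f'w{k}.npz')['im'][175:235,240:410] for k in(4,5)]
cv2.imwrite('pics/w45.png',cv2.resize(np.vstack(a),None,fx=4.5,fy=4.5,interpolation=cv2.INTER_CUBIC)[:,:,::-1])
```

```text
(no output)
```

View pics/w45.png

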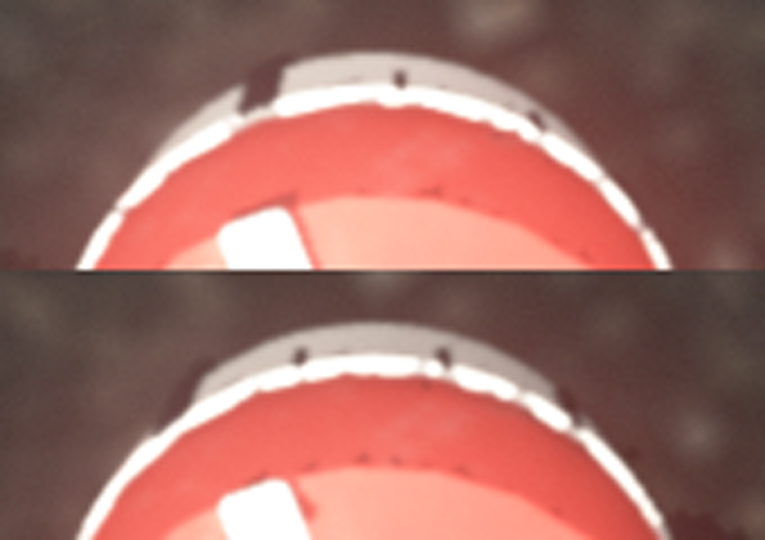

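Lower crop: the bar moved left in the tool view, from (265,85) to (190,390), by about the 0.3 rad turned. The foot is holding and the dial follows the gripper, so I'll go on past 15.

```bash
python3 - <<'E'
from press import *
turn(-1.06)
wrist('w6')
E
python3 - <<'E'
import numpy as np,cv2
a=np.load('w6.npz')['im'][170:360,220:430]
cv2.imwrite('pics/w6c.png',cv2.resize(a,None,fx=3,fy=3,interpolation=cv2.INTER_CUBIC)[:,:,::-1])
E
```

```text
[(np.float64(16.9), np.float64(-0.107)), (np.float64(16.9), np.float64(-0.107)), (np.float64(16.7), np.float64(-0.101)), (np.float64(17.2), np.float64(-0.061)), (np.float64(17.5), np.float64(-0.128)), (np.float64(18.0), np.float64(-0.099)), (np.float64(17.7), np.float64(-0.04)), (np.float64(15.7), np.float64(-0.048)), (np.float64(18.0), np.float64(-0.142)), (np.float64(18.1), np.float64(-0.079)), (np.float64(16.3), np.float64(-0.09)), (np.float64(18.2), np.float64(-0.056)), (np.float64(17.7), np.float64(-0.01)), (np.float64(15.6), np.float64(-0.085)), (np.float64(16.1), np.float64(0.003)), (np.float64(17.9), np.float64(-0.021)), (np.float64(17.2), np.float64(-0.087)), (np.float64(18.3), np.float64(-0.093)), (np.float64(16.6), np.float64(-0.035)), (np.float64(18.3), np.float64(-0.063)), (np.float64(16.9), np.float64(-0.078)), (np.float64(16.9), np.float64(-0.055))]
t 21.3833 th -0.1598 [ 0.481655   -0.00438804  0.04511161] [-3.29287161  0.34414196 18.30680299] [ 0.08207242  0.75592824 -0.03561732]
```

View pics/w6c.png

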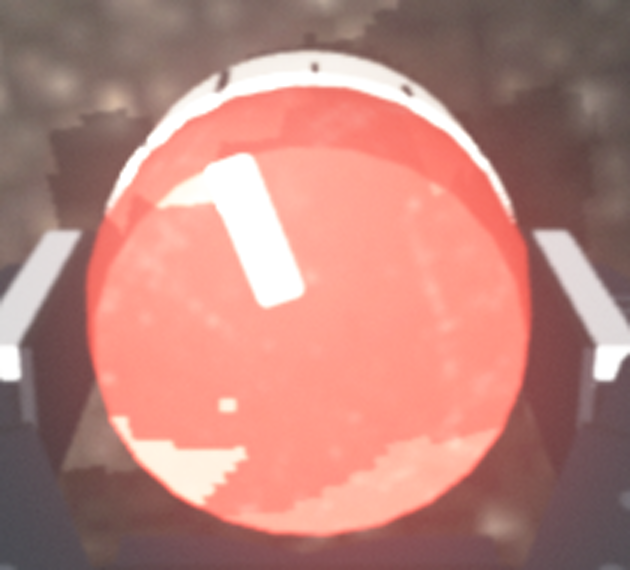

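Run:
```python
from h import *
f=np.load('w6.npz'); c=np.array([.4806,-.0048])
for u,v in ((294,196),(324.8,192.3),(355.5,200.5)):
    for dc in ([0,0],[.001,0],[0,.001]):
        q,a=wcyl(u,v,f['p'],f['R'],c+dc,.033); print(q.round(4),round(np.pi-a,3),end=' | ')
    print()
a=wray(220+230/3,170+160/3,f['p'],f['R'],.0475)[0];b=wray(220+285/3,170+300/3,f['p'],f['R'],.0475)[0]
d=a-b; print('pointer',np.pi-np.arctan2(d[1],d[0]), a,b)
```

```text
[0.475  0.0277 0.0188] 1.401 | [0.4749 0.0275 0.0179] 1.367 | [0.4756 0.0288 0.0235] 1.419 | 
[0.489  0.0271 0.0185] 1.829 | [0.4891 0.0273 0.0195] 1.799 | [0.4891 0.0281 0.0226] 1.833 | 
[0.5025 0.0199 0.0143] 2.296 | [0.5022 0.0209 0.018 ] 2.247 | [0.5022 0.0212 0.0188] 2.284 | 
pointer 1.393449145608848 [0.47765449 0.023993   0.0475    ] [0.48120736 0.00417005 0.0475    ]
```

Run:
```python
from h import *
D={'w4':[((298.2,193.9),0),((328.9,192.3),.436),((359.3,201.7),.873)],'w5':[((306.7,194.1),.436),((338.7,194.1),.873),((365.6,205),1.309)],'w6':[((294,196),1.309),((324.8,192.3),1.745),((355.5,200.5),2.182)]}
from scipy.optimize import least_squares
for k,L in D.items():
    f=np.load(k+'.npz'); p=f['p'];R=f['R']
    # centre offset along tool y from edge: use tool-frame centre common
    for off in (-.002,-.001,0,.001):
        c=p[:2]+off*R[:2,1]
        print(k,off,[round(np.pi-wcyl(*uv,p,R,c,.033)[1]-t,3) for uv,t in L],[wcyl(*uv,p,R,c,.033)[0][2].round(4) for uv,t in L])
```

```text
w4 -0.002 [np.float64(0.046), np.float64(0.062), np.float64(0.119)] [np.float64(0.0095), np.float64(0.0124), np.float64(0.0076)]
w4 -0.001 [np.float64(0.057), np.float64(0.059), np.float64(0.096)] [np.float64(0.0141), np.float64(0.0166), np.float64(0.0129)]
w4 0 [np.float64(0.068), np.float64(0.056), np.float64(0.074)] [np.float64(0.0186), np.float64(0.0208), np.float64(0.0181)]
w4 0.001 [np.float64(0.078), np.float64(0.054), np.float64(0.052)] [np.float64(0.0231), np.float64(0.0251), np.float64(0.0233)]
w5 -0.002 [np.float64(0.046), np.float64(0.068), np.float64(0.137)] [np.float64(0.0144), np.float64(0.012), np.float64(0.0019)]
w5 -0.001 [np.float64(0.053), np.float64(0.061), np.float64(0.1)] [np.float64(0.0187), np.float64(0.0163), np.float64(0.0084)]
w5 0 [np.float64(0.059), np.float64(0.054), np.float64(0.065)] [np.float64(0.0229), np.float64(0.0206), np.float64(0.0146)]
w5 0.001 [np.float64(0.065), np.float64(0.047), np.float64(0.034)] [np.float64(0.0271), np.float64(0.0249), np.float64(0.0205)]
w6 -0.002 [np.float64(0.038), np.float64(0.057), np.float64(0.095)] [np.float64(0.0106), np.float64(0.0128), np.float64(0.0101)]
w6 -0.001 [np.float64(0.051), np.float64(0.055), np.float64(0.076)] [np.float64(0.0152), np.float64(0.017), np.float64(0.0151)]
w6 0 [np.float64(0.064), np.float64(0.054), np.float64(0.058)] [np.float64(0.0198), np.float64(0.0212), np.float64(0.02)]
w6 0.001 [np.float64(0.076), np.float64(0.052), np.float64(0.04)] [np.float64(0.0244), np.float64(0.0255), np.float64(0.0249)]
```

Run:
```python
from h import *
for k in('w2','w4','w5','w6'):
    f=np.load(k+'.npz'); im=f['im'].astype(int); p=f['p'];R=f['R']
    m=(im.min(-1)>215); m[:215]=0;m[285:]=0;m[:,:262]=0;m[:,372:]=0
    n,l,st,ce=cv2.connectedComponentsWithStats(m.astype(np.uint8)); i=1+st[1:,4].argmax()
    v,u=np.nonzero(l==i); X=np.array([wray(a,b,p,R,.0475)[0][:2] for a,b in zip(u,v)])
    w,V=np.linalg.eigh(np.cov(X.T)); ax=V[:,1]; ax*=np.sign(ax@(X.mean(0)-p[:2])); th=np.arctan2(R[1,2],R[0,2])
    print(k,st[i],'pointer az',np.arctan2(ax[1],ax[0]).round(3),'th',th.round(3),'rel',(np.arctan2(ax[1],ax[0])-th).round(3),(w**.5*1e3).round(2))
```

```text
w2 [ 262  235   81   50 2180] pointer az 1.014 th 0.5 rel 0.514 [3.8  6.49]Traceback (most recent call last):
  File "<stdin>", line 6, in <module>
  File "h.py", line 25, in wray
    c=camera_params('wrist');T=c['tool_from_camera'];r=np.linalg.inv(c['K'])@[u,v,1]
ValueError: time passes only in moves, steps and waits
```

```bash
python3 - <<'E'
import re
s=open('h.py').read()
s=s.replace("import numpy as np, cv2\n","import numpy as np, cv2\n_cp=camera_params\n_c={}\ndef camera_params(n):\n    if n not in _c: _c[n]=_cp(n)\n    return _c[n]\n",1)
open('h.py','w').write(s)
E
python3 - <<'E'
from h import *
print(sense()['time_s'],sense()['wrist_force'])
for k in('w4','w5','w6'):
    f=np.load(k+'.npz'); im=f['im'].astype(int); p=f['p'];R=f['R']
    m=(im[...,1]>235)&(im[...,2]>235); m[:218]=0;m[272:]=0;m[:,285:][:,40:]=0;m[:,:285]=0
    n,l,st,ce=cv2.connectedComponentsWithStats(m.astype(np.uint8)); i=1+st[1:,4].argmax()
    v,u=np.nonzero(l==i); X=np.array([wray(a,b,p,R,.0475)[0][:2] for a,b in zip(u,v)])
    w,V=np.linalg.eigh(np.cov(X.T)); ax=V[:,1]; ax*=np.sign(ax@(X.mean(0)-p[:2])); th=np.arctan2(R[1,2],R[0,2])
    print(k,st[i],'pointer az',np.arctan2(ax[1],ax[0]).round(3),'th',th.round(3),'rel',(np.arctan2(ax[1],ax[0])-th).round(3),(w**.5*1e3).round(2))
E
```

```text
21.4333 [-4.0301943   0.03471621 17.76437227]
w4 [289 222  30  48 762] pointer az 3.121 th 1.2 rel 1.921 [1.75 5.49]
w5 [289 222  28  44 673] pointer az 2.801 th 0.9 rel 1.902 [1.73 4.89]
w6 [285 222  36  50 860] pointer az 1.812 th -0.16 rel 1.972 [1.94 5.92]
```

Run:
```python
from press import *
turn(.838)
wrist('w7')
f0=np.load('cmd.npz'); cmd=f0['cmd'];dz=f0['dz']
for i in range(8):
    f=sense()['wrist_force'][2]
    if f<3.5: break
    cmd=cmd-dz*min(.4,(f-2)*.08); move_joints(cmd)
s=sense(); print(s['time_s'],s['position'],s['wrist_force'],s['ft_torque'])
command_gripper(.085); s=sense(); p=s['position']; print(s['wrist_force'],s['finger_gap'],p)
move_l([p[0],p[1],.09],feed=.15)
movep([.43,-.004,.14],Rth(np.pi/2)); sleep(.2)
wrist('w8'); c=analyze('w8',np.array([.48,-.004])); s=sense(); print(s['time_s'],s['position'])
im=np.load('w8.npz')['im'][200:330,255:385]; cv2.imwrite('pics/w8c.png',cv2.resize(im,None,fx=4.5,fy=4.5,interpolation=cv2.INTER_CUBIC)[:,:,::-1])
```

```text
[(np.float64(17.3), np.float64(0.079)), (np.float64(17.6), np.float64(0.075)), (np.float64(16.5), np.float64(0.088)), (np.float64(16.7), np.float64(0.105)), (np.float64(17.5), np.float64(0.129)), (np.float64(16.8), np.float64(0.109)), (np.float64(18.2), np.float64(0.058)), (np.float64(18.2), np.float64(0.082)), (np.float64(17.0), np.float64(0.071)), (np.float64(17.4), np.float64(0.103)), (np.float64(17.5), np.float64(0.097)), (np.float64(17.0), np.float64(0.043)), (np.float64(16.5), np.float64(0.107)), (np.float64(17.8), np.float64(0.106)), (np.float64(18.4), np.float64(0.08)), (np.float64(17.1), np.float64(0.052)), (np.float64(16.0), np.float64(0.077))]
t 25.7833 th 0.6787 [ 0.48134256 -0.00475755  0.04508523] [-3.85580734 -0.08392669 17.93779051] [-0.15957701  0.85735786  0.09623581]
27.3333 [ 0.48107171 -0.00488862  0.04554587] [1.57011634 1.29982619 2.45330054] [ 0.26518434 -0.21231076  0.00800373]
[-1.22834134  0.75609164  0.02587679] 0.08513061255595783 [ 0.48038711 -0.00529011  0.04528055]
w8 centre [ 0.4806 -0.0051] axes mm 56.2 56.4 pointer n 240 dir(axis) 2.596 dir(from centre) 2.527
29.2167 [ 0.43006739 -0.00385146  0.13971482]
```

View pics/w8c.png

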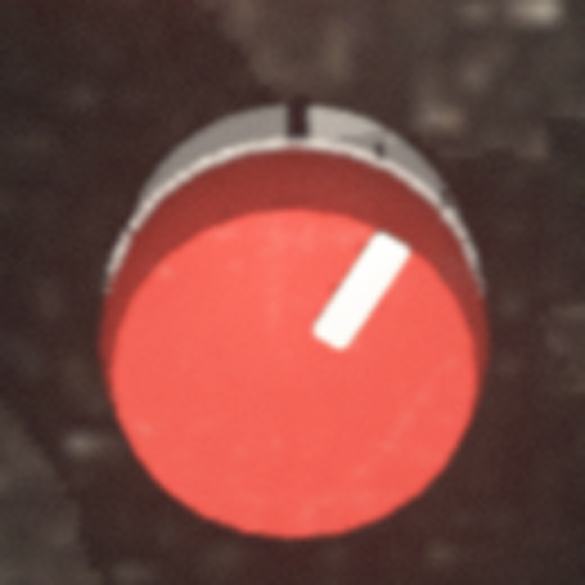

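Run:
```python
from h import *
movep([.43,-.004,.3],Rth(np.pi/2)); movep([.25,-.42,.4],Rth(.8))
im,d=camera('scene'); cv2.imwrite('pics/scene_end.png',im[:,:,::-1]); P=cloud('scene',d); redcaps('scene',im,P,d)
c=im[176:236,300:380]; cv2.imwrite('pics/scene_endc.png',cv2.resize(c,None,fx=8,fy=8,interpolation=cv2.INTER_CUBIC)[:,:,::-1])
print(sense()['time_s'])
```

```text
scene [362. 165.] 603 z 0.068 min [ 0.509 -0.2   -0.   ] max [ 0.636 -0.084  0.068] topmid [ 0.5498 -0.124   0.0652]
scene [340. 203.] 403 z 0.053 min [ 0.448 -0.059  0.001] max [0.522 0.028 0.053] topmid [ 0.4809 -0.0037  0.0503]
scene [377. 237.] 823 z 0.068 min [ 0.3   -0.088 -0.   ] max [0.412 0.025 0.068] topmid [ 0.3417 -0.0161  0.0651]
31.65
```

View pics/scene_end.png

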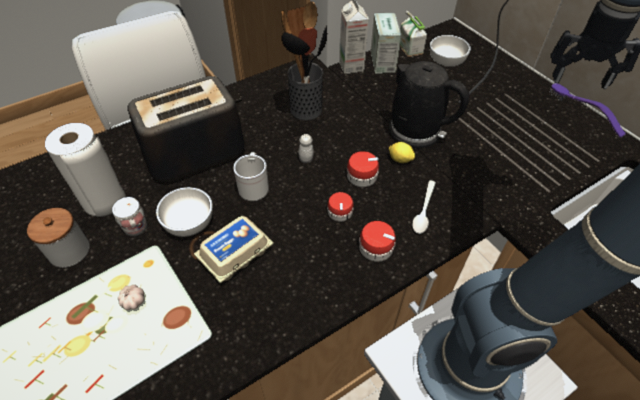

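View pics/scene_endc.png

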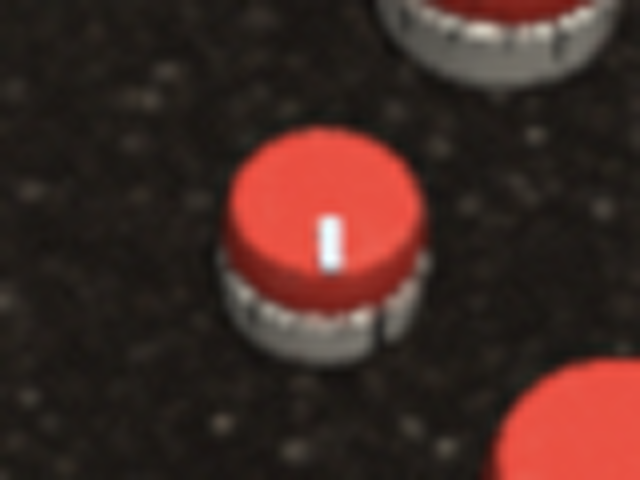

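Run:
```python
from h import *
p=camera_params('scene');r=p['rotation']@np.linalg.inv(p['K'])@[347.4,216.7,1];o=p['position']
for c in ([.4806,-.0048],[.482,-.0035]):
    w=o[:2]-c;a=r[:2]@r[:2];b=w@r[:2];q=o+r*((-b-np.sqrt(b*b-a*(w@w-.033**2)))/a); print(q,np.arctan2(q[1]-c[1],q[0]-c[0]))
finish_job()
```

```text
[ 0.44764529 -0.00652841  0.01492341] -3.0891927609767538
[ 0.44928756 -0.00784696  0.01212962] -3.0094827575086973
the job is handed in; nothing more can be done
```

The timer is set to about 6 minutes, with its zero mark facing the front edge, and I have handed the job in at about 32 s of the 64 s allowed.

- **Choice of timer:** I used the smallest of the three red timers, the one at scene pixel (340,206).
- **Turning:** I gripped the foot and turned the whole timer about 0.63 rad anticlockwise on the spot.
- **Winding:** I gripped only the dial and pressed down with 16–18 N. I wound it clockwise to about 1.36 rad (roughly 15.6 minutes) and back to 6.

**Last checks**
- **Zero mark:** The wrist camera put it within about 0.01 rad of straight front after the turn. The bar was in the same place in the picture after winding.
- **Dial:** It reads 0.51–0.54 rad, against 0.524 for 6 minutes.
- **Foot:** The foot's ticks stayed put throughout the winding.
- **Surroundings:** The other two timers measured within about 3 mm of their starting positions, and nothing else looked moved in the final scene picture.

**Disagreements**
- **Scene camera:** It put the zero mark 0.05–0.13 rad past straight front, depending on the timer centre assumed. At about 3.5 degrees (0.06 rad) per pixel I trusted it less than the wrist view.
- **Close-up ticks:** Before and during the winding the close-up tick readings were all about 0.06 rad off the other way, short of straight front. I put that down to camera calibration.

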